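# Set a flat bar in the filing fixture

### The job

Set the flat aluminium bar in the filing fixture: with a fingertip, push it lengthwise by its free end until its other end is home against the end stop. Then push the clamp lever round firmly until it will go no further, so that its cam holds the bar tight along the fence, and move clear. Do not lift the bar, and leave the file, the oil bottle and the square alone.

Things in the scene. Friction and masses are not known exactly. Their poses are not given: they have to be found in the camera images.
- fixture: Grey plate 16 mm thick bolted to the bench; the bar lies on it. Origin on its underside at bench height, z up; it spans x -90..90, y -84..105 mm. Along its far side a dark steel fence 22 mm high, face (to -x) at x = 35 mm; on the left the end stop, a like block, face (to -y) at y = 60, x = -17..35 mm; on the near side the clamp lever with its cam.
- bar: Loose aluminium bar, 30 mm (x) by 150 mm (y) by 16 mm thick, 0.5 kg, two holes, lying flat on the plate along its y. Origin under its centre. It starts 15 to 45 mm short of the end stop, 2 to 5 mm off the fence, turned up to 0.03 rad. Its free end (-y) juts out over the plate's right-hand edge, open space behind and below; sliding it takes 2 to 9 N.
- bar_free_end (a point): Middle of the bar's free (-y) end face, half-way up: the place to push, towards the fixture's +y. When the bar is home this point is at x = 20, y = -90, z = 24 mm in the fixture frame.
- bar_mid (a point): Centre of the bar, half-way up.
- bar_home (a point): Fixed to the fixture: where bar_mid is when the bar is home, against both the end stop and the fence.
- cam_lever (a joint): Clamp lever angle, rad, growing anticlockwise from above; 0 = open. The lever points from the pivot at 2.18 + this angle from the fixture's +x (open: near left; clamped: near right; push its arm from left to right along the near side). Starts at 0 to 0.4; swings freely to 1.3 to 1.6, shoves the bar on to the fence, goes hard near 1.7 (a 15 to 20 N push makes it tight) and stays where left.
- lever_pivot (a point): Point on the vertical axis of the clamp lever, level with lever_push: in the fixture frame x = -16, y = -10, z = 57 mm. Under the lever's hub (r 13 mm) and turning with it is the cam, a round steel eccentric 36 mm across, its centre 6 mm off the axis, 17 to 33 mm above the bench; it presses the bar's near long side towards the fence.
- lever_push (a point): Point on the axis of the lever's arm, 95 mm from the pivot axis, 57 mm above the bench: push sideways here. The arm is a 10 mm steel rod rising gently from the hub to a black ball knob 29 mm across, centred 130 mm from the axis and 63 mm above the bench (top 78 mm). Open space below it, down to the plate or the bench.
- flat_file: Bystander: flat file with a wooden handle, about 290 mm long along x, 24 mm wide, 28 mm high, lying beyond the fence.
- oil_bottle: Bystander: white plastic bottle, 48 mm across, 120 mm high, standing to the left of the fixture.
- square: Bystander: steel engineer's square lying near the right front corner of the fixture, 16 mm high; stock 75 mm, blade 100 mm.

How it is judged:
By the outcome, as a careful person would: the job done as asked, in the order asked, and still so for the second after the job is handed in, with the robot touching nothing.
It also fails if it takes over 51 s, if anything falls off the work surface, if the arm or the gripper's body presses on something with over 40 N, if the wrist force passes 120 N, or if a joint passes its speed limit or range.

### The arm

A 7-joint arm with a two-finger parallel gripper is mounted at the origin on the work surface. World frame = base frame: x ahead of the robot, y to its left, z up, the work surface at z = 0. Lengths are in m, angles in rad, forces in N, time in s.
With the tool pointing down it reaches from about 0.4 to 0.85 m from the base axis. Payload 10.4 kg.
Tool frame: the origin (TCP) lies midway between the tips of the shut fingers; the grasp point (between the pads) lies 19 mm behind it (r.tcp_to_grasp is the z of the grasp point in the tool frame, in m); z points along the fingers, x is the direction in which the jaws open and shut, and the axes are right-handed (so a half turn about z gives the same grasp; the last joint's range is limited). The gripper opens to 87 mm and grips with 3 to 60 N. Pads are 19 mm wide; open, the fingers measure 117 mm over their backs; the gripper's body (75 mm by 190 mm) begins 51 mm behind the grasp point.
Start: joints at [-1.364, 0.332, -0.065, 1.46, 0.022, 1.35, -0.088], TCP at [0.142, 0.609, 0.223] pointing down, gripper open.
Joint ranges: [-2.6, 2.6], [-0.5, 2.12], [-1.47, 1.34], [0.16, 2.42], [-1.27, 4.41], [0.06, 2.06], [-2.6, 2.6]. Speed limits (rad/s): [2.22, 2.22, 2.79, 2.79, 3.14, 3.14, 3.14].

### API

Orientations are given as a unit quaternion [x, y, z, w].
In Python, from bench import r, camera, close_job gives the robot as it stands. The module is installed in compiled form; this text tells all that it offers.
- The arm moves only by the shell command python3 -m crank 'ROWS' [FORCE]. ROWS is JSON, a list of rows, each an object of numbers: "x", "y", "z": the shift along the tool's x, y, z scaled (see below); "ax", "ay", "az": the turn, a rotation vector about the tool's x, y, z scaled (see below); "claw": the closure, from -1 (fully open) to 1 (shut), so that 0 is half open. A call has exactly 5 rows; each row is the pose to reach, as a shift and turn from the pose commanded when the call began, along the tool's axes at that moment; what a row does not reach only later rows make up. The controller multiplies each number of a shift by 1 m and each number of a turn by 2 rad. A row lasts 1/12 s, in which the tool goes at most 41.7 mm and 7.16 degrees, less where a joint would pass 70% of its speed; a pose out of reach is approached as far as the arm can. A call with a number of a shift or a turn outside -1 to 1 is refused whole. A call with a gripper value outside its range is refused whole. The fingers move at their own pace and stop on an object; FORCE is the grip in N (left out, the last holds). Time passes only in rows, so rows that repeat a pose let the fingers close, or fill a call up. It gives the time, the measured TCP pose, the force and the opening at its end, in the units of the state.
- r.read_state(): the state, without advancing time (a new reading comes with each control period).
- camera(name): name is "scene" or "top" or "wrist"; returns a dict with "color" (384x512x3 uint8, blue, green, red), "fx", "fy", "cx", "cy" (pixels), "eye" and "orientation" of the camera in the world. Camera axes: x right, y down, z forward; pixel columns grow to the right and rows downward; lengths in m; the calibration is good to about 2 mm. A picture is of the moment at which its call begins. There is no depth.
- close_job(): hands the job in, once; it reports no verdict.
The state is a dict: "time": time; "joint_positions": joint angles; "joint_vel": joint speeds; "joint_torque": joint torques, N m; "ee_pos": TCP position; "eef_rot": TCP orientation; "ft_force": force on the tool from outside, world axes, zero at the start; "torque": the same for the moment, N m; "width": finger opening in m.
Only numpy, scipy, OpenCV 4.12 (cv2) and the standard library are available. Lean on these libraries where they do the work, as an engineer would, in place of code of your own. Each camera call takes 0.05 s, during which the arm holds its last target. There are 200 camera calls.

## Working session

There is one attempt and no reset: what is moved stays moved. The work goes in short steps, Python scripts to look and compute and a shell command to move; the robot and the scene stay as the last step left them, time stands still between calls to the robot, and variables do not carry over. Pictures are saved under pics/ and viewed, about 8 in all and at most 12, crops included, and the job is handed in when it is done.

```bash
mkdir -p pics; cat > h.py <<'E'
import numpy as np,cv2
from bench import r,camera
from scipy.spatial.transform import Rotation as R
def snap(n,f):
    c=camera(n);cv2.imwrite(f'pics/{f}.png',c['color']);np.save(f'pics/{f}.npy',{k:v for k,v in c.items() if k!='color'},allow_pickle=True);return c
def cal(f): return np.load(f'pics/{f}.npy',allow_pickle=True).item()
def px2w(c,u,v,z):
    d=R.from_quat(c['orientation']).apply([(u-c['cx'])/c['fx'],(v-c['cy'])/c['fy'],1]);e=np.array(c['eye']);return e+d*(z-e[2])/d[2]
def w2px(c,p):
    q=R.from_quat(c['orientation']).inv().apply(np.array(p)-c['eye']);return np.array([c['cx']+c['fx']*q[0]/q[2],c['cy']+c['fy']*q[1]/q[2]])
E
python3 - <<'E'
from h import *
s=r.read_state();print(s)
a=snap('top','top0');b=snap('scene','sc0')
for c in(a,b):print({k:v for k,v in c.items() if k!='color'})
E
```

```text
{'time': 0.0, 'joint_positions': array([-1.36363358,  0.33285497, -0.06472069,  1.46091489,  0.02161535,
        1.34989948, -0.08850307]), 'joint_vel': array([-0.00129983,  0.00110502, -0.00031383, -0.00136487, -0.00123384,
       -0.00205195,  0.00192763]), 'joint_torque': array([-6.93626826e-04, -6.23249602e+01,  2.42443214e-02, -3.89903140e+01,
       -6.14247657e-02,  3.96761997e-02,  1.32667069e-04]), 'ee_pos': array([0.14225419, 0.60821009, 0.22177717]), 'eef_rot': array([ 7.83487936e-01,  6.21406612e-01, -5.17740040e-04,  4.56452914e-04]), 'ft_force': array([ 0.79872939,  0.38635744, -0.15750051]), 'torque': array([-0.00225508,  0.01458276,  0.04845972]), 'width': 0.08729667286030617}
{'fx': 402.4495587533089, 'fy': 402.4495587533089, 'cx': 255.7841107728599, 'cy': 188.44545264966575, 'eye': array([0.37740071, 0.09964428, 1.01962047]), 'orientation': array([-0.63175779,  0.76797703, -0.08016311,  0.06831721])}
{'fx': 366.43587689845964, 'fy': 366.43587689845964, 'cx': 261.34879640721806, 'cy': 187.56218130464475, 'eye': array([ 1.33182807, -0.0569334 ,  0.5645548 ]), 'orientation': array([ 0.66914749,  0.57056238, -0.30697868, -0.36395644])}
```

View pics/top0.png

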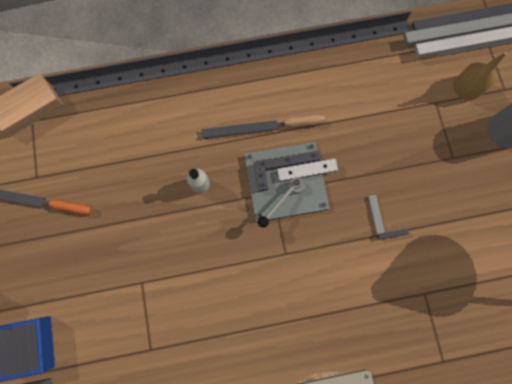

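View pics/sc0.png

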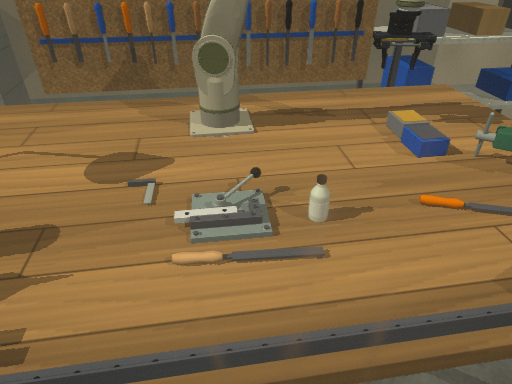

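The top view shows the fixture near (287,181), with the bar's free end at right (337,165), the knob at (263,222), the bottle at (198,180), the file at (262,127) and the square at (385,218). Next I zoom in.

```bash
python3 - <<'E'
from h import *
i=cv2.imread('pics/top0.png')[132:234,232:348];cv2.imwrite('pics/c0.png',cv2.resize(i,None,fx=6.8,fy=5.8,interpolation=cv2.INTER_CUBIC) if 0 else cv2.resize(i,None,fx=5.8,fy=5.8,interpolation=cv2.INTER_CUBIC))
E
```

```text
(no output)
```

View pics/c0.png

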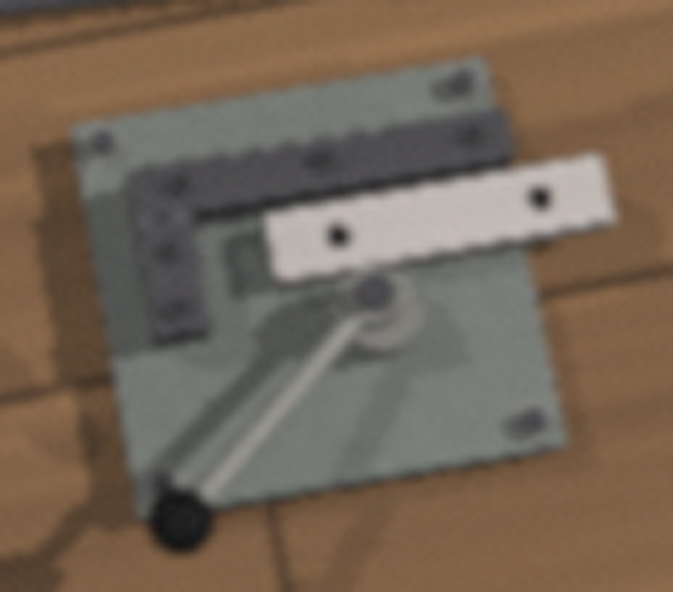

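Corners in the crop: plate (72,128), (487,58), (567,445), (138,515). Bar top: (266,212), (602,153), (616,217), (277,279). Hub (375,292), knob (182,519).

```bash
cat > m.py <<'E'
from h import *
from scipy.optimize import least_squares
c=cal('top0')
P=lambda U,V,z:px2w(c,232+(U+.5)/5.8-.5,132+(V+.5)/5.8-.5,z)
w=np.array([P(*p,.016)[:2] for p in [(72,128),(487,58),(567,445),(138,515)]])
f=np.array([[90,105],[90,-84],[-90,-84],[-90,105]])/1e3
Rm=lambda a:np.array([[np.cos(a),-np.sin(a)],[np.sin(a),np.cos(a)]])
s=least_squares(lambda q:(f@Rm(q[2]).T+q[:2]-w).ravel(),[.4,0,0]);print('fix',s.x,np.round(s.fun*1e3,1))
q=s.x
tof=lambda p:(np.array(p)[:2]-q[:2])@Rm(q[2])
tow=lambda p:Rm(q[2])@np.array(p)+q[:2]
E
python3 - <<'E'
from m import *
b=np.array([tof(P(*p,.032)) for p in [(266,212),(602,153),(616,217),(277,279)]])*1e3
print('bar corners',b.round(1),b.mean(0))
print('pivot',tof(P(375,292,.065))*1e3,'knob',tof(P(182,519,.063))*1e3)
for n,p in dict(fence=(192,217),stop=(210,335)).items(): print(n,tof(P(*p,.038))*1e3)
print('pivot w',tow([-.016,-.01]),'home',tow([.02,-.015]))
cs=cal('sc0')
print('scene px plate corners',[w2px(cs,[*tow(x),.016]).round(0) for x in f])
s=r.read_state();print(R.from_quat(s['eef_rot']).as_matrix().round(3))
i=cv2.imread('pics/sc0.png')[160:250,165:285];cv2.imwrite('pics/c1.png',cv2.resize(i,None,fx=6,fy=6,interpolation=cv2.INTER_CUBIC))
E
```

```text
fix [ 0.59455976 -0.02877002 -0.02665727] [ 1.6 -0.3  0.5  0.4 -0.6 -0.  -1.5 -0. ]
bar corners [[  31.5   28. ]
 [  33.2 -122.3]
 [   3.7 -122.3]
 [   1.    28.7]] [ 17.3453731  -46.97677758]
pivot [-18.74274895  -7.73509553] knob [-99.33788603  88.29300623]
fence [33.10483249 60.70091612]
stop [-19.83108766  62.02425877]
pivot w [ 0.5782989 -0.03834  ] home [ 0.61415284 -0.04429777]
scene px plate corners [array([271., 231.]), array([189., 238.]), array([191., 193.]), array([261., 189.])]
[[ 0.228  0.974 -0.   ]
 [ 0.974 -0.228 -0.001]
 [-0.001  0.    -1.   ]]
```

View pics/c1.png

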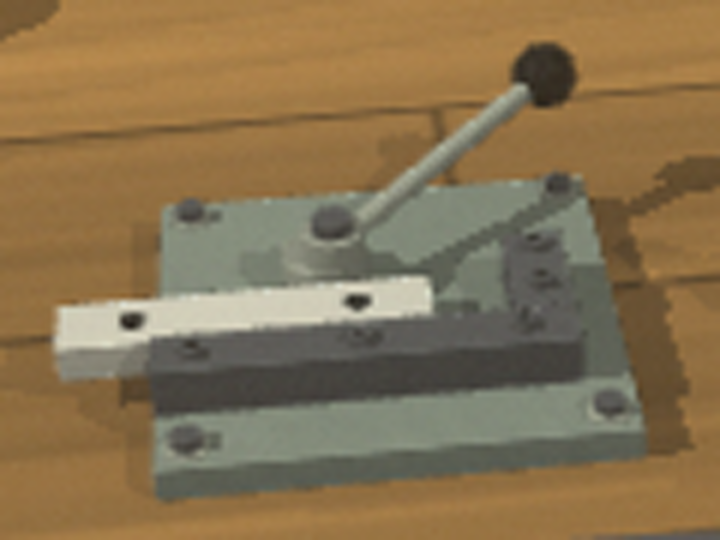

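The fixture fit agrees with the scene view: the far-left corner is predicted at (271,231) and seen at about (272,232). The bar has about 32 mm to go and the lever is at about 0.09 rad. The scene crop also shows the lever clear of the bar.

```bash
cat > g.py <<'E'
import sys
from m import *
# usage: g.py fx fy z yaw_fix(deg of tool x in fixture)
def go(fx,fy,z,yaw):
    s=r.read_state();M=R.from_quat(s['eef_rot'])
    t=np.array([*tow([fx/1e3,fy/1e3]),z/1e3]);a=np.radians(yaw)+q[2]
    G=R.from_matrix(np.array([[np.cos(a),np.sin(a),0],[np.sin(a),-np.cos(a),0],[0,0,-1]]))
    print('t',s['time'].__round__(2),'fixpos',(tof(s['ee_pos'])*1e3).round(1),'z',s['ee_pos'][2].round(4),'F_fix',(s['ft_force'][:2]@Rm(q[2])).round(1),s['ft_force'][2].round(1),'q',s['joint_positions'].round(2))
    X=M.as_matrix()[:,0];print('yaw',np.degrees(np.arctan2(X[1],X[0])-q[2]).round(1))
    print('shift',M.inv().apply(t-s['ee_pos']).round(4),'turn/2',((M.inv()*G).as_rotvec()/2).round(4))
go(*map(float,sys.argv[1:5]))
E
python3 g.py 18 -160 220 0; python3 -c "
from m import *
for n,p in dict(bot=(198,182,.06),sq1=(374,195,.016),sq2=(380,238,.016),sq3=(408,233,.016),f=(325,120,.015)).items(): print(n,(tof(px2w(c,*p))*1e3).round())"
```

```text
fix [ 0.59455976 -0.02877002 -0.02665727] [ 1.6 -0.3  0.5  0.4 -0.6 -0.  -1.5 -0. ]
t 0.1 fixpos [-469.1  624.7] z 0.2218 F_fix [0.4 0.1] -0.1 q [-1.36  0.33 -0.06  1.46  0.02  1.35 -0.09]
yaw 78.4
shift [-0.6703  0.6354  0.0028] turn/2 [5.000e-04 5.000e-04 6.838e-01]
fix [ 0.59455976 -0.02877002 -0.02665727] [ 1.6 -0.3  0.5  0.4 -0.6 -0.  -1.5 -0. ]
bot [ 22. 229.]
sq1 [ -75. -203.]
sq2 [-183. -193.]
sq3 [-183. -264.]
f [ 144. -121.]
```

```bash
python3 -m crank '[{"x":-0.67,"y":0.635,"z":0,"az":0.684,"claw":1},{"x":-0.67,"y":0.635,"z":0,"az":0.684,"claw":1},{"x":-0.67,"y":0.635,"z":0,"az":0.684,"claw":1},{"x":-0.67,"y":0.635,"z":0,"az":0.684,"claw":1},{"x":-0.67,"y":0.635,"z":0,"az":0.684,"claw":1}]' 60; python3 g.py 18 -160 220 0
```

```text
fix [ 0.59455976 -0.02877002 -0.02665727] [ 1.6 -0.3  0.5  0.4 -0.6 -0.  -1.5 -0. ]
t 0.1 fixpos [-469.1  624.7] z 0.2218 F_fix [0.4 0.1] -0.1 q [-1.36  0.33 -0.06  1.46  0.02  1.35 -0.09]
yaw 78.4
shift [-0.6703  0.6354  0.0028] turn/2 [5.000e-04 5.000e-04 6.838e-01]schema error: expected keys x, y, z, ax, ay, az, claw
```

All keys are required.

```bash
sed -i "s/;print('fix',s.x,np.round(s.fun\*1e3,1))//" m.py; python3 -m crank '[{"x":-0.67,"y":0.635,"z":0,"ax":0,"ay":0,"az":0.684,"claw":1},{"x":-0.67,"y":0.635,"z":0,"ax":0,"ay":0,"az":0.684,"claw":1},{"x":-0.67,"y":0.635,"z":0,"ax":0,"ay":0,"az":0.684,"claw":1},{"x":-0.67,"y":0.635,"z":0,"ax":0,"ay":0,"az":0.684,"claw":1},{"x":-0.67,"y":0.635,"z":0,"ax":0,"ay":0,"az":0.684,"claw":1}]' 60; python3 g.py 18 -160 220 0
```

```text
time: 0.52
ee_pos: [0.248, 0.4267, 0.2221]
eef_rot: [0.938, 0.348, -0.0, 0.0]
ft_force: [1.9, 0.3, 1.1]
width: 0.0616
t 0.52 fixpos [-358.6  446. ] z 0.2221 F_fix [1.9 0.3] 1.1 q [-1.22  0.04  0.08  1.8  -0.    1.3  -0.42]
yaw 42.2
shift [-0.1281  0.7019  0.0021] turn/2 [0.000e+00 3.000e-04 3.683e-01]
```

```bash
python3 -m crank '[{"x":-0.128,"y":0.702,"z":0,"ax":0,"ay":0,"az":0.368,"claw":1},{"x":-0.128,"y":0.702,"z":0,"ax":0,"ay":0,"az":0.368,"claw":1},{"x":-0.128,"y":0.702,"z":0,"ax":0,"ay":0,"az":0.368,"claw":1},{"x":-0.128,"y":0.702,"z":0,"ax":0,"ay":0,"az":0.368,"claw":1},{"x":-0.128,"y":0.702,"z":0,"ax":0,"ay":0,"az":0.368,"claw":1}]'; python3 g.py 18 -160 220 0
```

```text
time: 0.93
ee_pos: [0.3542, 0.2475, 0.2224]
eef_rot: [0.999, 0.042, -0.0, -0.0]
ft_force: [1.1, 0.3, 0.2]
width: 0.0285
t 0.93 fixpos [-247.6  269.8] z 0.2224 F_fix [1.  0.3] 0.2 q [-1.01 -0.12  0.27  1.95  0.03  1.3  -0.66]
yaw 6.4
shift [0.2161 0.4567 0.0022] turn/2 [-0.0002  0.0001  0.0558]
```

```bash
python3 -m crank '[{"x":0.216,"y":0.457,"z":0,"ax":0,"ay":0,"az":0.056,"claw":1},{"x":0.216,"y":0.457,"z":0,"ax":0,"ay":0,"az":0.056,"claw":1},{"x":0.216,"y":0.457,"z":0,"ax":0,"ay":0,"az":0.056,"claw":1},{"x":0.216,"y":0.457,"z":0,"ax":0,"ay":0,"az":0.056,"claw":1},{"x":0.216,"y":0.457,"z":0,"ax":0,"ay":0,"az":0.056,"claw":1}]'; python3 g.py 18 -160 220 0
```

```text
time: 1.35
ee_pos: [0.46, 0.068, 0.2226]
eef_rot: [1.0, -0.011, 0.0, -0.0]
ft_force: [0.5, 1.2, -0.1]
width: 0.0021
t 1.35 fixpos [-137.1   93.1] z 0.2226 F_fix [0.5 1.2] -0.1 q [-0.8  -0.06  0.55  1.89  0.03  1.3  -0.29]
yaw 0.3
shift [0.1537 0.254  0.0025] turn/2 [-0.0003 -0.0002  0.0028]
```

```bash
python3 -m crank '[{"x":0.154,"y":0.254,"z":0,"ax":0,"ay":0,"az":0.003,"claw":1},{"x":0.154,"y":0.254,"z":0,"ax":0,"ay":0,"az":0.003,"claw":1},{"x":0.154,"y":0.254,"z":0,"ax":0,"ay":0,"az":0.003,"claw":1},{"x":0.154,"y":0.254,"z":0,"ax":0,"ay":0,"az":0.003,"claw":1},{"x":0.154,"y":0.254,"z":0,"ax":0,"ay":0,"az":0.003,"claw":1}]'; python3 g.py 18 -160 60 0
```

```text
time: 1.77
ee_pos: [0.5645, -0.1119, 0.2225]
eef_rot: [1.0, -0.013, 0.0, -0.0]
ft_force: [-0.3, 0.9, -0.1]
width: 0.0004
t 1.77 fixpos [-27.9 -83.9] z 0.2225 F_fix [-0.3  0.9] -0.1 q [-0.52  0.26  0.76  1.63 -0.19  1.32  0.25]
yaw 0.0
shift [0.0458 0.0761 0.1625] turn/2 [-0.0001 -0.0002  0.0003]
```

```bash
python3 -m crank '[{"x":0.046,"y":0.076,"z":0,"ax":0,"ay":0,"az":0,"claw":1},{"x":0.046,"y":0.076,"z":0,"ax":0,"ay":0,"az":0,"claw":1},{"x":0.046,"y":0.076,"z":0.04,"ax":0,"ay":0,"az":0,"claw":1},{"x":0.046,"y":0.076,"z":0.08,"ax":0,"ay":0,"az":0,"claw":1},{"x":0.046,"y":0.076,"z":0.12,"ax":0,"ay":0,"az":0,"claw":1}]'; python3 g.py 18 -160 18 0; python3 -c "
from h import *
snap('top','top1')
i=cv2.imread('pics/top1.png')[132:234,232:348];cv2.imwrite('pics/c2.png',cv2.resize(i,None,fx=5.8,fy=5.8,interpolation=cv2.INTER_CUBIC))"
```

```text
time: 2.18
ee_pos: [0.6077, -0.189, 0.1007]
eef_rot: [1.0, -0.014, 0.0, 0.0]
ft_force: [0.9, 1.2, -0.8]
width: 0.0006
t 2.18 fixpos [  17.4 -159.8] z 0.1007 F_fix [0.9 1.3] -0.8 q [-0.31  0.53  0.72  1.6  -0.37  1.15  0.47]
yaw -0.1
shift [0.0006 0.0002 0.0827] turn/2 [ 0.0004 -0.0001 -0.0011]
```

View pics/c2.png

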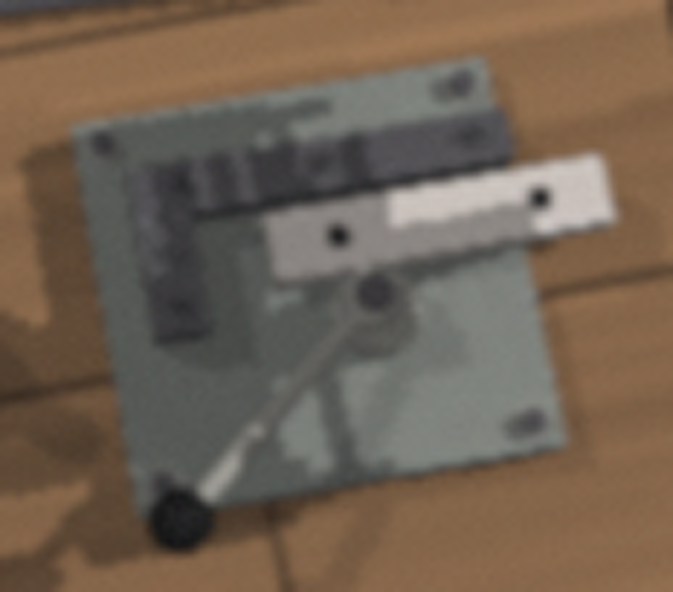

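The scene is unchanged and the fingers are beyond the crop's right edge. Next I lower.

```bash
python3 -m crank '[{"x":0,"y":0,"z":0.04,"ax":0,"ay":0,"az":0,"claw":1},{"x":0,"y":0,"z":0.07,"ax":0,"ay":0,"az":0,"claw":1},{"x":0,"y":0,"z":0.082,"ax":0,"ay":0,"az":0,"claw":1},{"x":0,"y":-0.01,"z":0.082,"ax":0,"ay":0,"az":0,"claw":1},{"x":0,"y":-0.018,"z":0.082,"ax":0,"ay":0,"az":0,"claw":1}]'; python3 g.py 18 -99.5 18 0; python3 -c "
from h import *
snap('scene','sc1')
i=cv2.imread('pics/sc1.png')[130:250,140:290];cv2.imwrite('pics/c3.png',cv2.resize(i,None,fx=5,fy=5,interpolation=cv2.INTER_CUBIC))"
```

```text
time: 2.65
ee_pos: [0.6087, -0.169, 0.0218]
eef_rot: [1.0, -0.014, 0.0, 0.0]
ft_force: [-0.5, -0.2, 0.2]
width: 0.0006
t 2.65 fixpos [  17.9 -139.8] z 0.0218 F_fix [-0.5 -0.2] 0.2 q [-0.3   0.61  0.67  1.67 -0.43  1.01  0.48]
yaw -0.0
shift [ 0.0001 -0.0403  0.0038] turn/2 [ 0.     -0.0002 -0.0004]
```

View pics/c3.png

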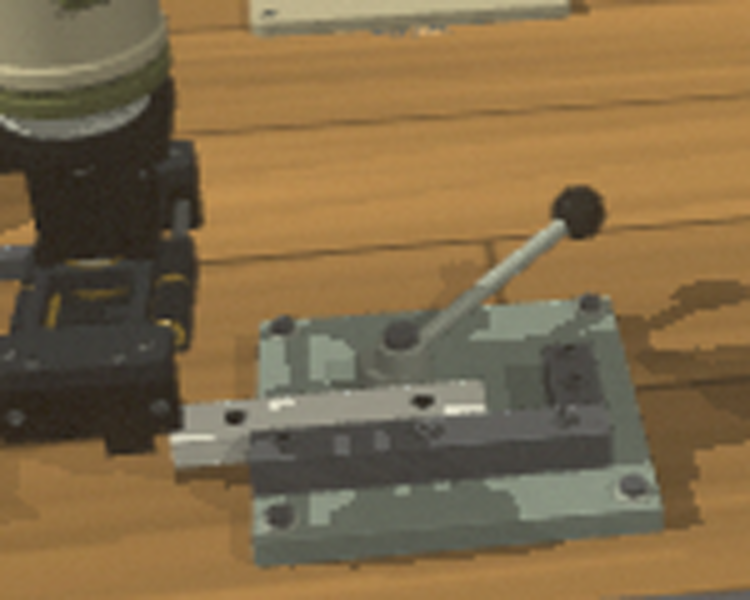

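The fingertip (130,445) sits just behind the bar's free end (175,440), lined up and at its height. Now I push along -tool y, gently.

```bash
python3 -m crank '[{"x":0,"y":-0.005,"z":0,"ax":0,"ay":0,"az":0,"claw":1},{"x":0,"y":-0.010,"z":0,"ax":0,"ay":0,"az":0,"claw":1},{"x":0,"y":-0.014,"z":0,"ax":0,"ay":0,"az":0,"claw":1},{"x":0,"y":-0.018,"z":0,"ax":0,"ay":0,"az":0,"claw":1},{"x":0,"y":-0.022,"z":0,"ax":0,"ay":0,"az":0,"claw":1}]'; python3 g.py 18 -99.5 18 0
```

```text
time: 3.12
ee_pos: [0.6097, -0.1502, 0.0227]
eef_rot: [1.0, -0.014, 0.002, 0.002]
ft_force: [-0.5, -7.9, 4.8]
width: -0.0
t 3.12 fixpos [  18.4 -121. ] z 0.0227 F_fix [-0.3 -7.9] 4.8 q [-0.34  0.6   0.67  1.69 -0.43  1.    0.45]
yaw -0.1
shift [-0.0004 -0.0215  0.0046] turn/2 [ 0.0017 -0.0017 -0.0011]
```

```bash
python3 -m crank '[{"x":0,"y":-0.003,"z":0,"ax":0,"ay":0,"az":0,"claw":1},{"x":0,"y":-0.006,"z":0,"ax":0,"ay":0,"az":0,"claw":1},{"x":0,"y":-0.009,"z":0,"ax":0,"ay":0,"az":0,"claw":1},{"x":0,"y":-0.012,"z":0,"ax":0,"ay":0,"az":0,"claw":1},{"x":0,"y":-0.012,"z":0,"ax":0,"ay":0,"az":0,"claw":1}]'; python3 g.py 18 -99.5 18 0
```

```text
time: 3.53
ee_pos: [0.6102, -0.1376, 0.0226]
eef_rot: [1.0, -0.014, 0.002, 0.001]
ft_force: [0.3, -6.0, 5.0]
width: 0.0007
t 3.53 fixpos [  18.5 -108.3] z 0.0226 F_fix [ 0.4 -6. ] 5.0 q [-0.36  0.6   0.67  1.69 -0.43  1.    0.43]
yaw -0.1
shift [-0.0006 -0.0089  0.0046] turn/2 [ 0.0013 -0.0017 -0.0008]
```

```bash
python3 -m crank '[{"x":0,"y":-0.002,"z":0,"ax":0,"ay":0,"az":0,"claw":1},{"x":0,"y":-0.004,"z":0,"ax":0,"ay":0,"az":0,"claw":1},{"x":0,"y":-0.005,"z":0,"ax":0,"ay":0,"az":0,"claw":1},{"x":0,"y":-0.006,"z":0,"ax":0,"ay":0,"az":0,"claw":1},{"x":0,"y":-0.006,"z":0,"ax":0,"ay":0,"az":0,"claw":1}]'; python3 g.py 18 -99.5 18 0
```

```text
time: 3.95
ee_pos: [0.6103, -0.1321, 0.0226]
eef_rot: [1.0, -0.014, 0.002, 0.002]
ft_force: [-0.5, -7.1, 5.4]
width: 0.0004
t 3.95 fixpos [  18.5 -102.9] z 0.0226 F_fix [-0.3 -7.1] 5.4 q [-0.37  0.59  0.67  1.7  -0.42  1.    0.42]
yaw -0.1
shift [-0.0005 -0.0034  0.0046] turn/2 [ 0.0015 -0.0017 -0.0011]
```

```bash
python3 -m crank '[{"x":0,"y":-0.001,"z":0,"ax":0,"ay":0,"az":0,"claw":1},{"x":0,"y":-0.002,"z":0,"ax":0,"ay":0,"az":0,"claw":1},{"x":0,"y":-0.003,"z":0,"ax":0,"ay":0,"az":0,"claw":1},{"x":0,"y":-0.003,"z":0,"ax":0,"ay":0,"az":0,"claw":1},{"x":0,"y":-0.003,"z":0,"ax":0,"ay":0,"az":0,"claw":1}]'; python3 g.py 18 -99.5 18 0
```

```text
time: 4.37
ee_pos: [0.6103, -0.1292, 0.0226]
eef_rot: [1.0, -0.014, 0.002, 0.001]
ft_force: [-0.3, -7.8, 5.1]
width: 0.0004
t 4.37 fixpos [ 18.4 -99.9] z 0.0226 F_fix [-0.1 -7.8] 5.1 q [-0.38  0.59  0.67  1.7  -0.42  1.    0.42]
yaw -0.1
shift [-0.0004 -0.0004  0.0046] turn/2 [ 0.0015 -0.0016 -0.0011]
```

```bash
python3 -m crank '[{"x":0,"y":-0.001,"z":0,"ax":0,"ay":0,"az":0,"claw":1},{"x":0,"y":-0.002,"z":0,"ax":0,"ay":0,"az":0,"claw":1},{"x":0,"y":-0.003,"z":0,"ax":0,"ay":0,"az":0,"claw":1},{"x":0,"y":-0.003,"z":0,"ax":0,"ay":0,"az":0,"claw":1},{"x":0,"y":-0.003,"z":0,"ax":0,"ay":0,"az":0,"claw":1}]'; python3 g.py 18 -99.5 18 0
```

```text
time: 4.78
ee_pos: [0.6103, -0.1288, 0.0227]
eef_rot: [1.0, -0.015, 0.002, 0.003]
ft_force: [1.7, -14.4, 2.7]
width: 0.0005
t 4.78 fixpos [ 18.4 -99.6] z 0.0227 F_fix [  2.1 -14.4] 2.7 q [-0.38  0.59  0.67  1.7  -0.42  1.    0.41]
yaw -0.2
shift [-0.0004 -0.0001  0.0047] turn/2 [ 0.0031 -0.0021 -0.002 ]
```

It has stopped at y=-99.6 (predicted home is -99.5) and the force is rising. I give it a little more to confirm, then back off.

```bash
python3 -m crank '[{"x":0,"y":-0.001,"z":0,"ax":0,"ay":0,"az":0,"claw":1},{"x":0,"y":-0.002,"z":0,"ax":0,"ay":0,"az":0,"claw":1},{"x":0,"y":-0.002,"z":0,"ax":0,"ay":0,"az":0,"claw":1},{"x":0,"y":-0.002,"z":0,"ax":0,"ay":0,"az":0,"claw":1},{"x":0,"y":-0.002,"z":0,"ax":0,"ay":0,"az":0,"claw":1}]'; python3 g.py 18 -130 18 0
python3 -m crank '[{"x":0,"y":0.005,"z":0,"ax":0,"ay":0,"az":0,"claw":1},{"x":0,"y":0.015,"z":0,"ax":0,"ay":0,"az":0,"claw":1},{"x":0,"y":0.04,"z":0,"ax":0,"ay":0,"az":0,"claw":1},{"x":0,"y":0.04,"z":-0.03,"ax":0,"ay":0,"az":0,"claw":1},{"x":0,"y":0.04,"z":-0.07,"ax":0,"ay":0,"az":0,"claw":1}]'; python3 g.py -77 63 130 0
```

```text
time: 5.2
ee_pos: [0.6102, -0.1287, 0.0227]
eef_rot: [1.0, -0.016, 0.002, 0.004]
ft_force: [2.2, -19.5, -0.8]
width: 0.0009
t 5.2 fixpos [ 18.3 -99.5] z 0.0227 F_fix [  2.7 -19.4] -0.8 q [-0.38  0.59  0.67  1.7  -0.42  0.99  0.41]
yaw -0.3
shift [-0.0002  0.0305  0.005 ] turn/2 [ 0.0041 -0.0023 -0.0027]
time: 5.62
ee_pos: [0.6059, -0.1626, 0.0888]
eef_rot: [1.0, -0.015, -0.003, -0.0]
ft_force: [0.5, 1.3, 0.8]
width: 0.0006
t 5.62 fixpos [  14.9 -133.4] z 0.0888 F_fix [0.4 1.3] 0.8 q [-0.35  0.53  0.72  1.63 -0.37  1.13  0.44]
yaw -0.1
shift [-0.0926 -0.1962 -0.0406] turn/2 [-0.0001  0.0029 -0.0012]
```

The bar is home: about 19 N and no further travel. Next is the lever. The finger goes to its left/far side at (-57,80), yaw -50°.

```bash
python3 -m crank '[{"x":-0.01,"y":-0.01,"z":-0.042,"ax":0,"ay":0,"az":0.05,"claw":1},{"x":-0.03,"y":-0.05,"z":-0.042,"ax":0,"ay":0,"az":0.11,"claw":1},{"x":-0.045,"y":-0.09,"z":-0.042,"ax":0,"ay":0,"az":0.17,"claw":1},{"x":-0.055,"y":-0.13,"z":-0.042,"ax":0,"ay":0,"az":0.23,"claw":1},{"x":-0.065,"y":-0.17,"z":-0.042,"ax":0,"ay":0,"az":0.29,"claw":1}]'; python3 g.py -57 80 130 -50
```

```text
time: 6.03
ee_pos: [0.5511, -0.0039, 0.1332]
eef_rot: [0.957, -0.289, 0.0, -0.001]
ft_force: [1.1, 1.3, 1.0]
width: 0.0004
t 6.03 fixpos [-44.1  23.7] z 0.1332 F_fix [1.  1.4] 1.0 q [-0.81  0.32  0.87  1.81 -0.27  1.14 -0.44]
yaw -32.1
shift [-0.0408 -0.0408  0.0033] turn/2 [-0.0009  0.0004  0.156 ]
```

```bash
python3 -m crank '[{"x":-0.025,"y":-0.025,"z":0,"ax":0,"ay":0,"az":0.06,"claw":1},{"x":-0.041,"y":-0.041,"z":0,"ax":0,"ay":0,"az":0.11,"claw":1},{"x":-0.041,"y":-0.041,"z":0,"ax":0,"ay":0,"az":0.156,"claw":1},{"x":-0.041,"y":-0.041,"z":0.03,"ax":0,"ay":0,"az":0.156,"claw":1},{"x":-0.041,"y":-0.041,"z":0.05,"ax":0,"ay":0,"az":0.156,"claw":1}]'; python3 g.py -57 80 45 -50;  python3 -c "
from h import *
snap('scene','sc2')
i=cv2.imread('pics/sc2.png')[130:250,140:290];cv2.imwrite('pics/c4.png',cv2.resize(i,None,fx=5,fy=5,interpolation=cv2.INTER_CUBIC))"
```

```text
time: 6.45
ee_pos: [0.5403, 0.0526, 0.0823]
eef_rot: [0.902, -0.431, 0.0, -0.001]
ft_force: [-1.7, -0.1, -0.9]
width: 0.0005
t 6.45 fixpos [-56.4  79.9] z 0.0823 F_fix [-1.7 -0.1] -0.9 q [-0.92  0.38  0.88  1.88 -0.34  1.04 -0.79]
yaw -49.6
shift [-0.0005  0.0005  0.0373] turn/2 [-0.0011  0.0003  0.0037]
```

View pics/c4.png

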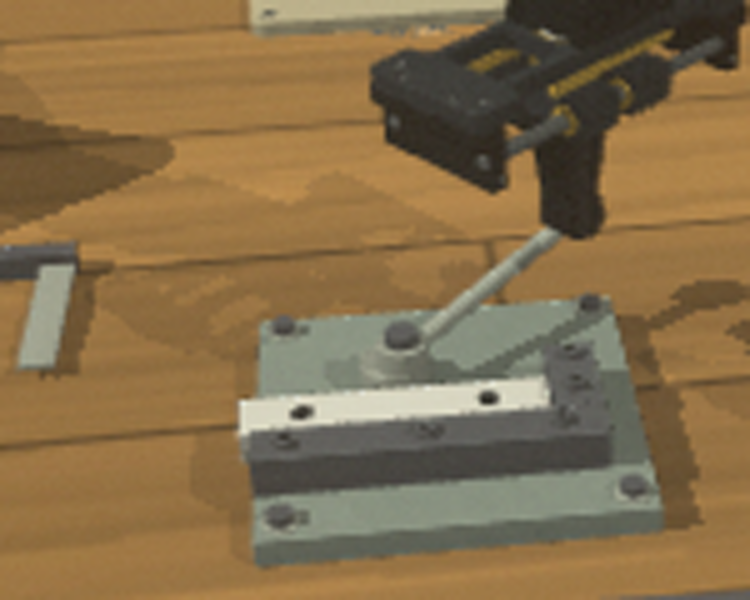

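The bar's left end is now against the stop (548,385). The finger stands on the far side of the arm, inboard of the knob. I lower, then close the gap.

```bash
python3 -m crank '[{"x":0,"y":0,"z":0.02,"ax":0,"ay":0,"az":0.004,"claw":1},{"x":0,"y":0,"z":0.037,"ax":0,"ay":0,"az":0.004,"claw":1},{"x":0,"y":0,"z":0.037,"ax":0,"ay":0,"az":0.004,"claw":1},{"x":0,"y":0.005,"z":0.037,"ax":0,"ay":0,"az":0.004,"claw":1},{"x":0,"y":0.01,"z":0.037,"ax":0,"ay":0,"az":0.004,"claw":1}]'; python3 g.py -66 72 45 -50
python3 -m crank '[{"x":-0.001,"y":0.0096,"z":0,"ax":0,"ay":0,"az":-0.05,"claw":1},{"x":-0.001,"y":0.0192,"z":0,"ax":0,"ay":0,"az":-0.1,"claw":1},{"x":0,"y":0.0287,"z":0,"ax":0,"ay":0,"az":-0.15,"claw":1},{"x":0.002,"y":0.038,"z":0,"ax":0,"ay":0,"az":-0.2,"claw":1},{"x":0.005,"y":0.047,"z":0,"ax":0,"ay":0,"az":-0.25,"claw":1}]'; python3 g.py -98.2 30.9 45 -21
```

```text
time: 6.92
ee_pos: [0.5328, 0.0445, 0.0469]
eef_rot: [0.9, -0.436, 0.0, -0.0]
ft_force: [-0.8, -0.7, -0.2]
width: 0.0005
t 6.92 fixpos [-63.7  71.6] z 0.0469 F_fix [-0.8 -0.8] -0.2 q [-0.89  0.41  0.85  1.93 -0.38  0.97 -0.76]
yaw -50.1
shift [-0.0018  0.0015  0.0019] turn/2 [-0.0006 -0.0003 -0.0011]
time: 7.33
ee_pos: [0.4987, 0.0116, 0.047]
eef_rot: [0.98, -0.197, 0.001, -0.001]
ft_force: [0.4, 1.6, 0.4]
width: 0.0004
t 7.33 fixpos [-96.9  37.8] z 0.047 F_fix [0.4 1.6] 0.4 q [-0.81  0.3   0.79  2.01 -0.27  0.93 -0.28]
yaw -21.2
shift [0.0013 0.0069 0.002 ] turn/2 [-0.001  -0.0006 -0.0017]
```

```bash
python3 -m crank '[{"x":-0.001,"y":0.0096,"z":0,"ax":0,"ay":0,"az":-0.05,"claw":1},{"x":-0.001,"y":0.0192,"z":0,"ax":0,"ay":0,"az":-0.1,"claw":1},{"x":0,"y":0.0287,"z":0,"ax":0,"ay":0,"az":-0.15,"claw":1},{"x":0.002,"y":0.038,"z":0,"ax":0,"ay":0,"az":-0.2,"claw":1},{"x":0.005,"y":0.047,"z":0,"ax":0,"ay":0,"az":-0.25,"claw":1}]'; python3 -c "
from h import *
snap('top','top2')
i=cv2.imread('pics/top2.png')[132:234,232:348];cv2.imwrite('pics/c5.png',cv2.resize(i,None,fx=5.8,fy=5.8,interpolation=cv2.INTER_CUBIC))"
python3 g.py -106.7 -20.6 45 7.5
```

```text
time: 7.75
ee_pos: [0.485, -0.0337, 0.047]
eef_rot: [0.999, 0.052, 0.001, -0.001]
ft_force: [1.0, 2.0, -0.6]
width: 0.0005
t 7.8 fixpos [-109.4  -10. ] z 0.0471 F_fix [ 0.2 -0.6] 0.2 q [-0.67  0.25  0.72  2.04 -0.21  0.92  0.28]
yaw 7.8
shift [0.0012 0.0109 0.0021] turn/2 [-0.0002 -0.0011  0.0023]
```

View pics/c5.png

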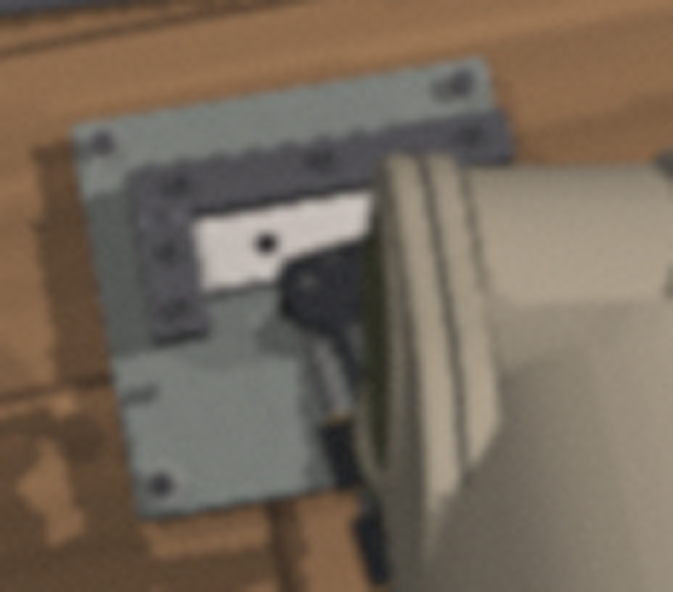

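The bar is still at the stop (200,250), and the knob has left its old place, now hidden under the arm. I continue more slowly.

```bash
python3 -m crank '[{"x":-0.001,"y":0.0057,"z":0,"ax":0,"ay":0,"az":-0.03,"claw":1},{"x":-0.001,"y":0.0115,"z":0,"ax":0,"ay":0,"az":-0.06,"claw":1},{"x":-0.001,"y":0.0172,"z":0,"ax":0,"ay":0,"az":-0.09,"claw":1},{"x":-0.001,"y":0.023,"z":0,"ax":0,"ay":0,"az":-0.12,"claw":1},{"x":0,"y":0.0287,"z":0,"ax":0,"ay":0,"az":-0.15,"claw":1}]'; python3 g.py -107.5 -39.8 45 24.7
python3 -m crank '[{"x":0,"y":0.003,"z":0,"ax":0,"ay":0,"az":-0.015,"claw":1},{"x":-0.001,"y":0.006,"z":0,"ax":0,"ay":0,"az":-0.03,"claw":1},{"x":-0.001,"y":0.009,"z":0,"ax":0,"ay":0,"az":-0.045,"claw":1},{"x":-0.001,"y":0.012,"z":0,"ax":0,"ay":0,"az":-0.06,"claw":1},{"x":-0.001,"y":0.0145,"z":0,"ax":0,"ay":0,"az":-0.075,"claw":1}]'; python3 g.py -92.8 -54 45 33.3
```

```text
time: 8.22
ee_pos: [0.488, -0.0614, 0.0468]
eef_rot: [0.98, 0.198, 0.001, -0.001]
ft_force: [-2.1, 4.0, 2.5]
width: -0.0
t 8.22 fixpos [-105.6  -35.5] z 0.0468 F_fix [-2.2  4. ] 2.5 q [-0.58  0.26  0.68  2.03 -0.21  0.92  0.62]
yaw 24.4
shift [-0.0035  0.0032  0.0018] turn/2 [-0.0005 -0.001  -0.0027]
time: 8.63
ee_pos: [0.4923, -0.0743, 0.0467]
eef_rot: [0.963, 0.271, 0.0, -0.001]
ft_force: [-4.5, 8.1, 5.2]
width: 0.0002
t 8.63 fixpos [-101.   -48.2] z 0.0467 F_fix [-4.7  8. ] 5.2 q [-0.53  0.27  0.66  2.01 -0.21  0.92  0.79]
yaw 32.9
shift [0.0037 0.0093 0.0017] turn/2 [-0.0011 -0.0007 -0.0032]
```

The reaction is 9 N along the tangent as the cam comes on to the bar. Continuing.

```bash
python3 -m crank '[{"x":0,"y":0.002,"z":0,"ax":0,"ay":0,"az":-0.01,"claw":1},{"x":0,"y":0.004,"z":0,"ax":0,"ay":0,"az":-0.02,"claw":1},{"x":-0.001,"y":0.006,"z":0,"ax":0,"ay":0,"az":-0.03,"claw":1},{"x":-0.001,"y":0.008,"z":0,"ax":0,"ay":0,"az":-0.04,"claw":1},{"x":-0.001,"y":0.0095,"z":0,"ax":0,"ay":0,"az":-0.05,"claw":1}]'; python3 g.py -98.1 -55.4 45 39

```

```text
time: 9.05
ee_pos: [0.4956, -0.0817, 0.0466]
eef_rot: [0.948, 0.319, -0.0, -0.002]
ft_force: [-7.3, 10.9, 11.0]
width: 0.0005
t 9.05 fixpos [-97.5 -55.6] z 0.0466 F_fix [-7.6 10.7] 11.0 q [-0.49  0.28  0.64  2.   -0.22  0.93  0.91]
yaw 38.7
shift [-0.0004 -0.0005  0.0016] turn/2 [-0.0022 -0.0005 -0.0028]
```

```bash
python3 -m crank '[{"x":0,"y":0.001,"z":0,"ax":0,"ay":0,"az":-0.005,"claw":1},{"x":0,"y":0.002,"z":0,"ax":0,"ay":0,"az":-0.01,"claw":1},{"x":0,"y":0.003,"z":0,"ax":0,"ay":0,"az":-0.015,"claw":1},{"x":0,"y":0.003,"z":0,"ax":0,"ay":0,"az":-0.015,"claw":1},{"x":0,"y":0.003,"z":0,"ax":0,"ay":0,"az":-0.015,"claw":1}]'; python3 g.py -98.1 -55.4 45 39

```

```text
time: 9.47
ee_pos: [0.497, -0.0841, 0.0465]
eef_rot: [0.943, 0.332, -0.001, -0.002]
ft_force: [-9.1, 10.6, 10.9]
width: 0.0004
t 9.47 fixpos [-96.1 -57.9] z 0.0465 F_fix [-9.4 10.4] 10.9 q [-0.48  0.29  0.64  1.99 -0.22  0.93  0.94]
yaw 40.3
shift [ 0.0001 -0.0032  0.0015] turn/2 [-0.0025 -0.0002  0.0116]
```

```bash
python3 -m crank '[{"x":0,"y":0.001,"z":-0.001,"ax":0,"ay":0,"az":-0.005,"claw":1},{"x":0,"y":0.002,"z":-0.001,"ax":0,"ay":0,"az":-0.01,"claw":1},{"x":0,"y":0.003,"z":-0.001,"ax":0,"ay":0,"az":-0.01,"claw":1},{"x":0,"y":0.004,"z":-0.001,"ax":0,"ay":0,"az":-0.01,"claw":1},{"x":0,"y":0.004,"z":-0.001,"ax":0,"ay":0,"az":-0.01,"claw":1}]'; python3 g.py -96 -57.9 45 41

```

```text
time: 9.88
ee_pos: [0.4982, -0.0863, 0.0467]
eef_rot: [0.94, 0.342, -0.002, -0.003]
ft_force: [-12.2, 14.2, 6.4]
width: 0.0003
t 9.88 fixpos [-94.8 -60. ] z 0.0467 F_fix [-12.6  13.8] 6.4 q [-0.47  0.29  0.63  1.99 -0.22  0.94  0.97]
yaw 41.5
shift [ 0.0005 -0.0024  0.0017] turn/2 [-0.0038  0.0004  0.0045]
```

```bash
python3 -m crank '[{"x":0,"y":0.001,"z":0,"ax":0,"ay":0,"az":0,"claw":1},{"x":0,"y":0.002,"z":0,"ax":0,"ay":0,"az":0,"claw":1},{"x":0,"y":0.003,"z":0,"ax":0,"ay":0,"az":0,"claw":1},{"x":0,"y":0.003,"z":0,"ax":0,"ay":0,"az":0,"claw":1},{"x":0,"y":0.003,"z":0,"ax":0,"ay":0,"az":0,"claw":1}]'; python3 g.py -96 -57.9 45 41

```

```text
time: 10.3
ee_pos: [0.4997, -0.0882, 0.0466]
eef_rot: [0.94, 0.342, -0.002, -0.004]
ft_force: [-13.6, 15.1, 9.7]
width: 0.0003
t 10.3 fixpos [-93.2 -61.9] z 0.0466 F_fix [-14.   14.8] 9.7 q [-0.47  0.3   0.63  1.98 -0.22  0.94  0.98]
yaw 41.5
shift [ 0.0006 -0.0048  0.0017] turn/2 [-0.0043  0.0006  0.0046]
```

```bash
python3 -m crank '[{"x":0,"y":0.001,"z":0,"ax":0,"ay":0,"az":-0.005,"claw":1},{"x":0,"y":0.002,"z":0,"ax":0,"ay":0,"az":-0.01,"claw":1},{"x":0,"y":0.003,"z":0,"ax":0,"ay":0,"az":-0.012,"claw":1},{"x":0,"y":0.003,"z":0,"ax":0,"ay":0,"az":-0.012,"claw":1},{"x":0,"y":0.003,"z":0,"ax":0,"ay":0,"az":-0.012,"claw":1}]'; python3 g.py -96 -57.9 45 41

```

```text
time: 10.72
ee_pos: [0.5014, -0.0905, 0.0466]
eef_rot: [0.936, 0.353, -0.002, -0.004]
ft_force: [-16.2, 15.0, 11.0]
width: 0.0004
t 10.72 fixpos [-91.5 -64.2] z 0.0466 F_fix [-16.6  14.5] 11.0 q [-0.46  0.3   0.63  1.97 -0.22  0.94  1.01]
yaw 42.9
shift [ 0.001  -0.0076  0.0017] turn/2 [-0.0045  0.0007  0.0166]
```

```bash
python3 -m crank '[{"x":0,"y":0.001,"z":0,"ax":0,"ay":0,"az":0,"claw":1},{"x":0,"y":0.002,"z":0,"ax":0,"ay":0,"az":0,"claw":1},{"x":0,"y":0.002,"z":0,"ax":0,"ay":0,"az":0,"claw":1},{"x":0,"y":0.002,"z":0,"ax":0,"ay":0,"az":0,"claw":1},{"x":0,"y":0.002,"z":0,"ax":0,"ay":0,"az":0,"claw":1}]'; python3 g.py -96 -57.9 45 41

```

```text
time: 11.13
ee_pos: [0.5019, -0.0912, 0.0465]
eef_rot: [0.935, 0.353, -0.003, -0.005]
ft_force: [-19.2, 17.4, 15.5]
width: 0.0004
t 11.13 fixpos [-90.9 -64.8] z 0.0465 F_fix [-19.6  16.9] 15.5 q [-0.46  0.31  0.63  1.97 -0.23  0.94  1.01]
yaw 42.9
shift [ 0.001  -0.0085  0.0016] turn/2 [-0.0056  0.001   0.0168]
```

```bash
python3 -m crank '[{"x":0,"y":0.001,"z":0,"ax":0,"ay":0,"az":0,"claw":1},{"x":0,"y":0.002,"z":0,"ax":0,"ay":0,"az":0,"claw":1},{"x":0,"y":0.002,"z":0,"ax":0,"ay":0,"az":0,"claw":1},{"x":0,"y":0.002,"z":0,"ax":0,"ay":0,"az":0,"claw":1},{"x":0,"y":0.002,"z":0,"ax":0,"ay":0,"az":0,"claw":1}]'; python3 g.py -96 -57.9 45 41

```

```text
time: 11.55
ee_pos: [0.5037, -0.0931, 0.0465]
eef_rot: [0.935, 0.353, -0.002, -0.004]
ft_force: [-16.7, 17.0, 10.6]
width: 0.0002
t 11.55 fixpos [-89.1 -66.8] z 0.0465 F_fix [-17.1  16.5] 10.6 q [-0.45  0.31  0.63  1.97 -0.23  0.94  1.01]
yaw 42.9
shift [ 0.001  -0.0112  0.0016] turn/2 [-0.0049  0.0009  0.0167]
```

```bash
python3 -c "
from h import *
snap('scene','sc3')
i=cv2.imread('pics/sc3.png')[130:250,140:290];cv2.imwrite('pics/c6.png',cv2.resize(i,None,fx=5,fy=5,interpolation=cv2.INTER_CUBIC))"
```

```text
(no output)
```

View pics/c6.png

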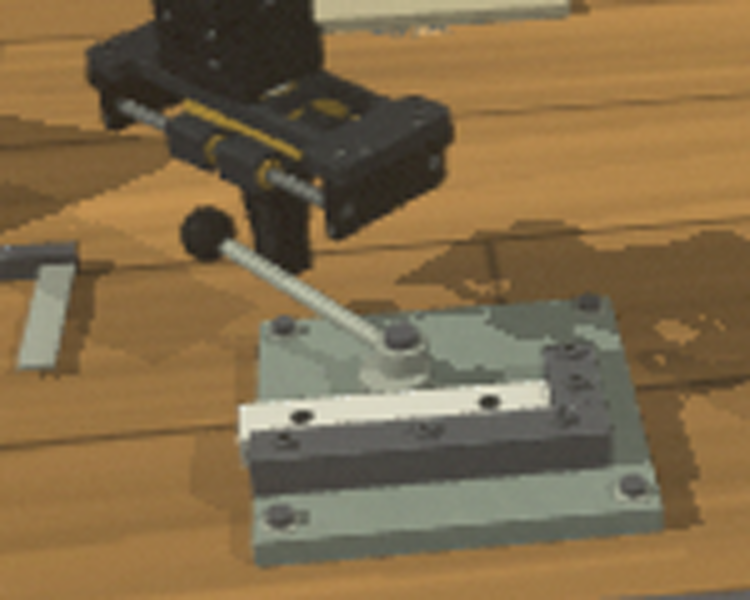

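The lever now lies near right: knob (208,235), hub (402,337). The finger is behind the arm, the bar lies along the fence and at the stop (548,385). I push once more to find the hard end.

```bash
python3 -c "
from m import *
cs=cal('sc3');k=tof(px2w(cs,140+208.5/5-.5,130+235.5/5-.5,.063))*1e3;d=k-[-16,-10];print(k,np.hypot(*d),np.arctan2(*d[::-1])%6.283-2.18)"
python3 -m crank '[{"x":0,"y":0.001,"z":0,"ax":0,"ay":0,"az":0,"claw":1},{"x":0,"y":0.002,"z":0,"ax":0,"ay":0,"az":0,"claw":1},{"x":0,"y":0.003,"z":0,"ax":0,"ay":0,"az":0,"claw":1},{"x":0,"y":0.003,"z":0,"ax":0,"ay":0,"az":0,"claw":1},{"x":0,"y":0.003,"z":0,"ax":0,"ay":0,"az":0,"claw":1}]'; python3 g.py -96 -57.9 45 41
```

```text
[-102.16142428 -104.44536852] 127.8425542158443 1.7926406755395896
time: 12.02
ee_pos: [0.5046, -0.0941, 0.0463]
eef_rot: [0.935, 0.354, -0.003, -0.006]
ft_force: [-22.3, 20.9, 17.7]
width: 0.0005
t 12.02 fixpos [-88.2 -67.7] z 0.0463 F_fix [-22.8  20.3] 17.7 q [-0.45  0.31  0.63  1.96 -0.23  0.95  1.02]
yaw 43.0
shift [ 0.001  -0.0124  0.0015] turn/2 [-0.0066  0.0013  0.0171]
```

At 30 N, well over the 15–20 N needed, it barely moves, and the lever is at about 1.79 rad. I back off and lift clear.

```bash
python3 -m crank '[{"x":0,"y":-0.01,"z":0,"ax":0,"ay":0,"az":0,"claw":1},{"x":0,"y":-0.025,"z":0,"ax":0,"ay":0,"az":0,"claw":1},{"x":0,"y":-0.03,"z":-0.03,"ax":0,"ay":0,"az":0,"claw":1},{"x":0,"y":-0.03,"z":-0.07,"ax":0,"ay":0,"az":0,"claw":1},{"x":0,"y":-0.03,"z":-0.11,"ax":0,"ay":0,"az":0,"claw":1}]'; python3 g.py -170 200 250 41
```

```text
time: 12.43
ee_pos: [0.4883, -0.0776, 0.1585]
eef_rot: [0.936, 0.352, -0.0, 0.0]
ft_force: [1.3, 0.6, 0.7]
width: 0.0007
t 12.43 fixpos [-104.9  -51.6] z 0.1585 F_fix [1.3 0.7] 0.7 q [-0.56  0.09  0.67  1.91 -0.06  1.16  0.85]
yaw 42.7
shift [ 0.1228 -0.229  -0.0916] turn/2 [-0.0001  0.0004  0.0151]
```

```bash
python3 -m crank '[{"x":0.01,"y":-0.02,"z":-0.03,"ax":0,"ay":0,"az":0,"claw":1},{"x":0.03,"y":-0.05,"z":-0.05,"ax":0,"ay":0,"az":0,"claw":1},{"x":0.05,"y":-0.08,"z":-0.07,"ax":0,"ay":0,"az":0,"claw":1},{"x":0.06,"y":-0.11,"z":-0.09,"ax":0,"ay":0,"az":0,"claw":1},{"x":0.08,"y":-0.14,"z":-0.09,"ax":0,"ay":0,"az":0,"claw":1}]'; python3 -m crank '[{"x":0.02,"y":-0.03,"z":0,"ax":0,"ay":0,"az":0,"claw":1},{"x":0.04,"y":-0.06,"z":0,"ax":0,"ay":0,"az":0,"claw":1},{"x":0.05,"y":-0.09,"z":0,"ax":0,"ay":0,"az":0,"claw":1},{"x":0.05,"y":-0.09,"z":0,"ax":0,"ay":0,"az":0,"claw":1},{"x":0.05,"y":-0.09,"z":0,"ax":0,"ay":0,"az":0,"claw":1}]'; python3 g.py -170 200 250 41; python3 -c "
from h import *
snap('top','top3')
i=cv2.imread('pics/top3.png')[112:252,182:412];cv2.imwrite('pics/c7.png',cv2.resize(i,None,fx=3.4,fy=3.4,interpolation=cv2.INTER_CUBIC))"
```

```text
time: 12.85
ee_pos: [0.4575, 0.081, 0.2517]
eef_rot: [0.936, 0.351, 0.004, -0.0]
ft_force: [1.0, -0.3, 0.0]
width: -0.0
time: 13.27
ee_pos: [0.4344, 0.1822, 0.2474]
eef_rot: [0.935, 0.354, 0.001, 0.0]
ft_force: [0.5, -0.6, 0.1]
width: 0.0007
t 13.27 fixpos [-165.8  206.6] z 0.2474 F_fix [ 0.5 -0.6] 0.1 q [-0.87 -0.04  0.36  1.83  0.02  1.35  0.22]
yaw 43.0
shift [-0.0076  0.0019 -0.0026] turn/2 [ 0.0002 -0.0005  0.017 ]
```

View pics/c7.png

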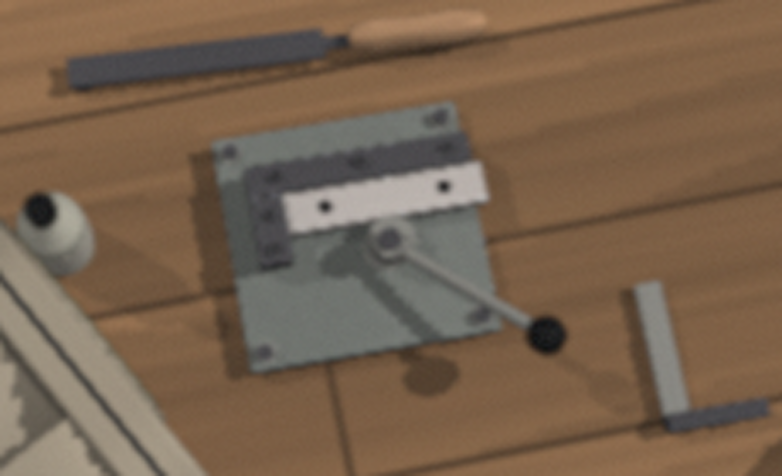

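The bar lies against fence and stop ((285,198) to (487,182)), and the knob is at (547,335). The file, bottle and square are where they were, and the arm is clear. One numeric check follows, then I hand in.

```bash
python3 -c "
from m import *
from bench import close_job
S=lambda U,V,z:tof(px2w(c,182+(U+.5)/3.4-.5,112+(V+.5)/3.4-.5,z))*1e3
b=np.array([S(*p,.032) for p in [(281,197),(484,162),(490,200),(290,234)]]);print(b.round(1),b.mean(0).round(1))
k=S(547,335,.063)-S(388,238,.065);print('lever',np.arctan2(k[1],k[0])%6.2832-2.18)
close_job()"
```

```text
[[ 33.3  61.6]
 [ 34.6 -93. ]
 [  5.  -91.5]
 [  4.3  59.8]] [ 19.3 -15.8]
lever 1.8030878110436483
the job is handed in; nothing more can be done
```

The bar is home in the fixture and clamped, and the job is handed in at about 13.3 s of the 51 s allowed.

- **Bar:** I pushed it by its free end until it stopped against the end stop, with the finger at y = -99.5 mm, where home should put it. The force was about 19 N and it would not move further. The last camera check puts its centre at (19.3, -15.8) mm against home at (20, -15), within the roughly 2 mm calibration error.
- **Lever:** I swung it round and pressed up to about 30 N sideways, when it hardly moved any more. It stays at about 1.80 rad after release, past the 1.7 rad where it goes hard. It still crept a little in small jumps between 20 and 30 N, so I never saw a dead stop.
- **Vertical force:** I saw 5–18 N upward on the tool during both pushes, which I took for rubbing. The bar showed no sign of being lifted.
- **Clearance:** The wrist force stayed under 40 N. The file, bottle and square look untouched, and the arm is clear of everything.

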